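Load the axle nut on the dunking rack and hold the rack up level

TASK

Thread the large brass axle nut onto the empty post of the aluminium dunking rack, lowering it until it sits on the post's shoulder, and let go of it. Then take the rack by its black T grip, lift it about a hand's breadth (10 cm or more) clear of the desk, and finish still holding it there in the air, steady and level, with the nut and the gear both seated on their posts. Do not drop the nut, tip the rack or disturb the other things on the desk.

Things in the scene. Friction and masses are not known exactly. Their poses are not given: they have to be found in the camera images.
- axle_nut: large brass hexagon nut, loose, lying flat: 46 mm across flats (53 across corners), 24 mm high, plain through bore 28 mm, about 0.22 kg. Origin: centre of its underside; z up along the bore; x is square to a flat, so flats face 0, 60 and 120 deg from x. It stands in one of three places on the robot's right, drum and small nut in the others.
- small_nut: smaller brass nut, 30 mm across flats, 14 mm high, bore 15 mm (does not fit the post), loose; not part of the job, leave alone. Origin: centre of its underside.
- rack: loose aluminium rack, 0.36 kg, standing at any yaw: plate 230 (x) by 90 (y) by 6 mm, 12 mm rims on the long edges. Steel posts at x = +85 (empty) and -85 mm (carries the gear): shoulder disc of diameter 36 up to z = 22, post of diameter 20 up to z = 52, tapered tip to z = 60. 14 mm stem and black T grip in the middle; about balanced with nut and gear on. Origin: centre of the underside, z up.
- rack_grip (a point): centre of the rack's black rubber T grip, a bar 70 mm long (rack x), 16 mm thick (rack y) and 18 mm high, 87 mm above the rack's underside (bar from 78 to 96 mm); pinch it across its 16 mm from above. Axes as the rack.
- free_post (a point): point on the axis of the empty post (rack x = +85 mm) at the top of its shoulder, 22 mm above the rack's underside: the nut's origin comes here when seated. Axes as the rack. The post stands 38 mm above this point.
- gear_post (a point): the same point on the other post (rack x = -85 mm), where the gear sits.
- gear: dark steel toothed gear, 66 mm in diameter, 18 mm high, bore 28 mm, about 0.2 kg, loose but already seated on the rack's -x post; its top is 40 mm above the rack's underside. Origin: centre of its underside.
- drum: black grooved shift drum standing on end, 48 mm in diameter, 70 mm high, loose; leave alone. Origin: centre of its underside.
- hub: rust-streaked rear hub standing on its flange, 116 mm in diameter, 114 mm high, loose, at the far side; leave alone. Origin: centre of its underside.
- jar: closed amber glass jar, 72 mm in diameter, 105 mm high, loose, far right; leave alone. Origin: centre of its underside.
- spanner: steel open-ended spanner, 190 mm long, lying at the far side; leave alone.
- driver: screwdriver lying on the left, near the robot; leave alone.
- toolbox: grey steel toolbox with a chrome toggle latch, 410 by 200 mm, 208 mm high over its handle, fixed on the left of the desk, its long side along its x. Origin: centre of its underside. The green desk top is at z = 0.
There are look-alikes about, which are no part of the job. Leave any green or pink look-alike of the axle_nut alone.

How it is judged (in metres and radians):
On the way:
1. the axle nut sits on the shoulder of the empty post, let go, the rack still standing on the desk (distance between axle_nut and free_post below 0.009 m and distance between gear and gear_post below 0.009 m and contact force between the fingers and axle_nut below 0.1 N and height (world z) of rack below 0.005 m), for 0.2 s.
At the end, for the whole second after the job is handed in: Still gripping the rack by its T grip (over 2 N, TCP within 50 mm): underside over 80 mm up, tilt under 0.10 rad, slower than 0.03 m/s and 0.15 rad/s, touching neither toolbox nor bystanders; nut and gear within 9 mm of their seats, not touched by the fingers (height (world z) of rack above 0.08 m and angle between rack's own z axis and vertical below 0.1 rad and linear speed of rack below 0.03 m/s and angular speed of rack below 0.15 rad/s and distance between axle_nut and free_post below 0.009 m and distance between gear and gear_post below 0.009 m and contact force between the fingers and rack above 2 N and distance between the grasp point and rack_grip below 0.05 m and contact force between the fingers and axle_nut below 0.1 N and contact force between the fingers and gear below 0.1 N and contact force between rack and hub below 0.1 N and contact force between rack and jar below 0.1 N and contact force between rack and drum below 0.1 N and contact force between rack and toolbox below 0.1 N and contact force between rack and small_nut below 0.1 N); the arm keeps its last pose, push and grip.
It fails at once if the rack is tipped by more than 0.35 rad (angle between rack's own z axis and vertical above 0.35 rad).
It fails at once if the axle nut is dropped (falls free faster than 0.8 m/s) (linear speed of axle_nut above 0.8 m/s and contact force between the fingers and axle_nut below 0.1 N).
It fails at once if the shift drum, small nut, hub, jar, spanner or screwdriver is moved by more than 20 mm (distance of any of drum, small_nut, hub, jar, spanner, driver from where it was at the start of the episode above 0.02 m).
It also fails if it takes over 51 s, if anything falls off the work surface, if the arm or the gripper's body presses on something with over 40 N, if the wrist force passes 120 N, or if a joint passes its speed limit or range.

ROBOT

A 6-joint arm with a two-finger parallel gripper is mounted at the origin on the work surface. World frame = base frame: x ahead of the robot, y to its left, z up, the work surface at z = 0. Lengths are in m, angles in degrees, forces in N, time in s.
With the tool pointing down it reaches from about 0.35 to 0.875 m from the base axis. Payload 4.2 kg.
Tool frame: the origin (TCP) lies between the finger pads, 19 mm behind the fingertips; this is the grasp point; z points along the fingers, y is the line along which they close (so a half turn about z gives the same grasp; the last joint's range is limited). The gripper opens to 87 mm and grips with 3 to 60 N. Pads are 19 mm wide; open, the fingers measure 117 mm over their backs; the gripper's body (75 mm by 190 mm) begins 51 mm behind the grasp point.
Start: joints at [14.817, 22.042, 0.453, 0, -68.411, -14.817], TCP at [0.625, 0, 0.241] pointing down, gripper open.
Joint ranges: [-179.83, 179.83], [-69.29, 118.12], [-61.27, 80.66], [-181.25, 117.63], [-171.15, -9.14], [-177.46, 177.46]. Speed limits (degrees/s): [159.86, 159.86, 180, 180, 180, 180].

INTERFACE

Orientations are given as a 3x3 rotation matrix whose columns are the frame's x, y, z axes.
In Python, from station import * gives the robot as it stands. The module is installed in compiled form; this text tells all that it offers.
- The arm moves only by the tool servo_tool, never from a script. Its argument "deltas" is a list of rows, each an object of numbers: "tx", "ty", "tz": the shift along the tool's x, y, z in mm; "ax", "ay", "az": the turn, a rotation vector about the tool's x, y, z in rad; "claw": the finger opening in mm, from 0 to 87. In form: [{"tx": .., "ty": .., "tz": .., "ax": .., "ay": .., "az": .., "claw": ..}, ...]. A call has 1 to 12 rows; each row is the pose to reach, as a shift and turn from the pose commanded when the call began, along the tool's axes at that moment; what a row does not reach only later rows make up. A row lasts 1/12 s, in which the tool goes at most 41.7 mm and 7.16 degrees, less where a joint would pass 70% of its speed; a pose out of reach is approached as far as the arm can. A call with a gripper value outside its range is refused whole. The fingers move at their own pace and stop on an object; the grip force is fixed at half the most. Time passes only in rows, so rows that repeat a pose let the fingers close. It gives the time, the measured TCP pose, the force, the opening and the grip force at its end, in the units of the state.
- sense(): the state, without advancing time (a new reading comes with each control period).
- capture(name): name is "scene" or "side" or "wrist"; returns the picture (420x560x3 uint8, blue, green, red); there is no depth.
- calibration(name): a dict with "fx", "fy", "cx", "cy" (pixels), "cam_to_world" (4x4, takes a point from camera to world coordinates); the wrist camera has in their place "hand_eye" (4x4, takes a point from camera to tool coordinates, whose origin is the TCP and whose axes are the flange's). Camera axes: x right, y down, z forward; pixel columns grow to the right and rows downward; lengths in m; the calibration is good to about 2 mm. The wrist camera is an equidistant fisheye: a pixel r from the principal point sees the ray r / f radians off the axis. A picture is of the moment at which its call begins: read the wrist's pose just before it. calibration takes no time and is no camera call.
- finish_job(): hands the job in; it is judged then, once.
Trained networks look in the newest picture that a camera, given by its name, has taken for a name from the list of things; names that differ only in an ending like _2 or _b are one class to them, and where a whole thing is asked for, a point or a joint stands for the part that bears it (a point fixed in the world has none). Each returns a list of dicts, best first, with "confidence" (0 to 1); they miss things now and then, are a little off and sometimes report something else, mostly with a low value. They report only what shows in the picture. A call takes as long as a camera call. They do not tell look-alikes from the thing itself.
- recognise(label, camera): "xyz" ([x, y, z] in m, in the coordinates of the camera as it stood for that picture, good to about 4 mm: the middle of the surface that is visible of it).
- trace(label, camera): "mask" (420x560 bool, what is visible of it).
The state is a dict: "time_s": time; "joints": joint angles; "joint_velocities": joint speeds; "effort": joint torques, N m; "tcp_pos": TCP position; "ee_rot": TCP orientation; "wrist_force": force on the tool from outside, world axes, zero at the start; "moment": the same for the moment, N m; "gripper_width": opening from 0.0 (shut) to 1.0 (fully open); "gripper_force": force on a finger pad.
Only numpy, scipy, OpenCV 4.12 (cv2) and the standard library are available. Lean on these libraries where they do the work, as an engineer would, in place of code of your own. Each camera call takes 0.05 s, during which the arm holds its last target. There are 200 camera calls.

## Working session

There is one attempt and no reset: what is moved stays moved. The work goes in short steps, Python scripts to look and compute and a tool call to move; the robot and the scene stay as the last step left them, time stands still between calls to the robot, and variables do not carry over. Pictures are saved under pics/ and viewed, at most 10 in all, crops included, and the job is handed in when it is done.

Besides the shell and the picture viewer there is one more tool, called after ">>>" as name(argument=value, ...), one argument or row to a line, values as JSON. servo_tool: Moves the arm, as the interface text tells. Its arguments: {"type":"object","properties":{"deltas":{"type":"array","items":{"type":"object","properties":{"tx":{"type":"number"},"ty":{"type":"number"},"tz":{"type":"number"},"ax":{"type":"number"},"ay":{"type":"number"},"az":{"type":"number"},"claw":{"type":"number"}}}}},"required":["deltas"]}

```bash
mkdir -p pics; cat > h.py <<'E'
import numpy as np, cv2
from station import *
def T(cam, s=None):
    c=calibration(cam)
    if cam!='wrist': return c, np.array(c['cam_to_world'])
    s=s or sense(); M=np.eye(4); M[:3,:3]=s['ee_rot']; M[:3,3]=s['tcp_pos']
    return c, M@np.array(c['hand_eye'])
def toworld(cam,p,s=None):
    return (T(cam,s)[1]@np.r_[p,1])[:3]
def onplane(cam,uv,z,s=None):
    c,M=T(cam,s); x=(uv[0]-c['cx'])/c['fx']; y=(uv[1]-c['cy'])/c['fy']
    if cam=='wrist':
        r=np.hypot(x,y); d=np.array([np.sin(r)*x/max(r,1e-9),np.sin(r)*y/max(r,1e-9),np.cos(r)])
    else: d=np.array([x,y,1])
    d=M[:3,:3]@d; o=M[:3,3]; return o+d*(z-o[2])/d[2]
def project(cam,P,s=None):
    c,M=T(cam,s); q=(np.linalg.inv(M)@np.c_[np.atleast_2d(P),np.ones(len(np.atleast_2d(P)))].T).T[:,:3]
    if cam=='wrist':
        h=np.hypot(q[:,0],q[:,1]); th=np.arctan2(h,q[:,2]); k=th/np.maximum(h,1e-9)
        x,y=q[:,0]*k,q[:,1]*k
    else: x,y=q[:,0]/q[:,2],q[:,1]/q[:,2]
    return np.c_[x*c['fx']+c['cx'],y*c['fy']+c['cy']]
E
python3 - <<'E'
from h import *
np.set_printoptions(precision=4,suppress=True)
s=sense(); print(s)
ims=[]
for c in ['scene','side','wrist']:
    im=capture(c); cv2.imwrite(f'pics/{c}0.png',im); print(c,calibration(c))
    for l in ['axle_nut','small_nut','rack','rack_grip','gear','drum']:
        for r in recognise(l,c)[:3]: print(c,l,round(r['confidence'],2),toworld(c,r['xyz'],s))
E
```

```text
{'time_s': 0.0, 'joints': array([ 14.818 ,  22.0928,   0.3787,  -0.03  , -68.4104, -14.8168]), 'joint_velocities': array([ 0.1421,  0.0545,  0.0057, -0.0609,  0.0554, -0.0333]), 'effort': array([  0.0006, -39.0662,  18.7403,   4.22  ,   0.011 ,  -0.0002]), 'tcp_pos': array([0.6244, 0.    , 0.2401]), 'ee_rot': array([[-0.0002, -1.    , -0.0022],
       [-1.    ,  0.0002, -0.0001],
       [ 0.0001,  0.0022, -1.    ]]), 'wrist_force': array([-0.1844, -0.7693, -0.0778]), 'moment': array([ 0.0156, -0.024 ,  0.0326]), 'gripper_force': 0.0, 'gripper_width': 1.002792901235427}
scene {'fx': 514.50579861905, 'fy': 514.50579861905, 'cx': 271.0642494084101, 'cy': 208.3724698525589, 'cam_to_world': array([[-0.4044,  0.6717, -0.6207,  1.6851],
       [ 0.9146,  0.2931, -0.2787,  0.5955],
       [-0.0053, -0.6804, -0.7328,  1.4162],
       [ 0.    ,  0.    ,  0.    ,  1.    ]])}
scene axle_nut 0.67 [ 0.6197 -0.1063  0.023 ]
scene axle_nut 0.6 [ 0.5519 -0.1851  0.0202]
scene axle_nut 0.53 [ 0.5676 -0.2785  0.021 ]
scene rack 0.9 [0.5859 0.0962 0.0101]
scene rack_grip 0.89 [0.5829 0.0955 0.0087]
scen
[... 590 characters left out ...]
8   0.0134]
side rack 0.56 [0.5691 0.0812 0.0056]
side rack_grip 0.79 [0.5688 0.0783 0.0113]
side gear 0.79 [ 0.5884 -0.0098  0.0417]
side drum 0.58 [ 0.4756 -0.3804  0.061 ]
wrist {'fx': 325.19226210127806, 'fy': 325.19226210127806, 'cx': 278.2818792623017, 'cy': 207.42739005994756, 'hand_eye': array([[-0.0006, -0.9526, -0.3041,  0.0848],
       [ 1.    , -0.0004, -0.0007, -0.0005],
       [ 0.0005, -0.3041,  0.9526, -0.1442],
       [ 0.    ,  0.    ,  0.    ,  1.    ]])}
wrist axle_nut 0.86 [ 0.609  -0.1182  0.0236]
wrist axle_nut 0.74 [ 0.5453 -0.1877  0.0215]
wrist small_nut 0.66 [ 0.4429 -0.2025  0.0104]
wrist rack 0.68 [0.588  0.0623 0.004 ]
wrist rack_grip 0.78 [0.5837 0.0664 0.0064]
```

View pics/scene0.png

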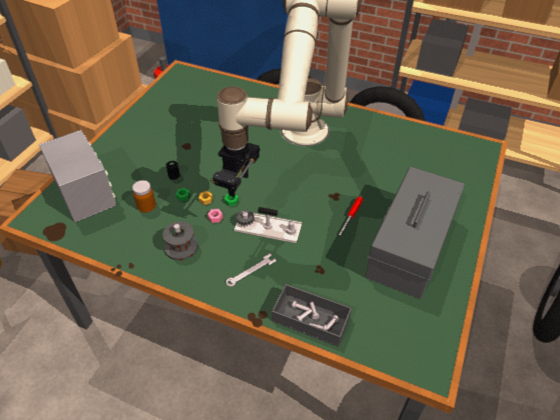

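View pics/wrist0.png

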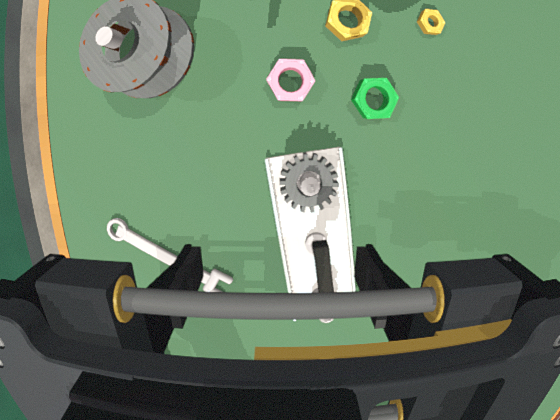

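The brass axle nut is at wrist pixel (348,18). The pink look-alike is at (290,80), a green one at (376,98), the gear at (308,183) and the grip at (320,265). I'll move over to the nut for a closer look.

>>> servo_tool(
  deltas=[
    {"tx":35,"ty":14,"claw":75},
    {"tx":70,"ty":28,"claw":75},
    {"tx":105,"ty":42,"claw":75},
    {"tx":140,"ty":56,"claw":75},
    {"tx":140,"ty":75,"claw":75},
    {"tx":140,"ty":75,"claw":75},
    {"tx":140,"ty":75,"claw":75},
  ],
)

```text
schema error: expected keys tx, ty, tz, ax, ay, az, claw
```

```bash
python3 - <<'E'
from h import *
np.set_printoptions(precision=4,suppress=True)
s=sense(); print(s['tcp_pos'],s['ee_rot'])
im=capture('wrist'); cv2.imwrite('pics/wrist1.png',im)
for l in ['axle_nut','small_nut','gear','rack_grip','drum']:
    for r in recognise(l,'wrist')[:3]: print(l,round(r['confidence'],2),toworld('wrist',r['xyz'],s))
for r in trace('axle_nut','wrist')[:3]:
    m=r['mask'].astype(np.uint8); v,u=np.nonzero(m); print(r['confidence'],m.sum(),u.mean(),v.mean(),im[m>0].mean(0))
np.save('s1.npy',s,allow_pickle=True)
E
```

```text
[0.625  0.     0.2412] [[ 0. -1. -0.]
 [-1. -0. -0.]
 [ 0.  0. -1.]]
axle_nut 0.98 [ 0.5111 -0.1006  0.0218]
axle_nut 0.81 [ 0.6136 -0.1168  0.0247]
small_nut 0.87 [ 0.4451 -0.2047  0.0134]
small_nut 0.41 [0.5892 0.0677 0.0092]
gear 0.72 [ 0.5463 -0.1863  0.0266]
rack_grip 0.93 [0.5838 0.0653 0.0069]
0.73 1172 375.0870307167236 98.21075085324232 [103.8976 203.75    69.0555]
0.67 1187 348.2367312552654 18.720303285593936 [ 94.9334 199.3016 222.6563]
0.59 1074 290.6098696461825 79.12476722532588 [225.7598 207.3445 249.1927]
```

View pics/wrist1.png

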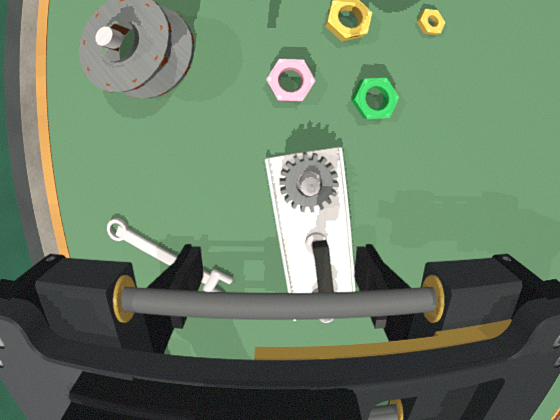

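The call was refused, so the arm hasn't moved and the view is the same. I'll resend it with every key filled in.

>>> servo_tool(
  deltas=[
    {"tx":35,"ty":15,"tz":0,"ax":0,"ay":0,"az":0,"claw":75},
    {"tx":70,"ty":30,"tz":0,"ax":0,"ay":0,"az":0,"claw":75},
    {"tx":105,"ty":45,"tz":0,"ax":0,"ay":0,"az":0,"claw":75},
    {"tx":140,"ty":60,"tz":0,"ax":0,"ay":0,"az":0,"claw":75},
    {"tx":140,"ty":75,"tz":0,"ax":0,"ay":0,"az":0,"claw":75},
    {"tx":140,"ty":75,"tz":0,"ax":0,"ay":0,"az":0,"claw":75},
    {"tx":140,"ty":75,"tz":0,"ax":0,"ay":0,"az":0,"claw":75},
  ],
)

```text
time_s: 1.98
tcp_pos: [0.5497, -0.1405, 0.2417]
ee_rot: [[-0.001, -1.0, 0.001], [-1.0, 0.001, -0.0], [0.0, -0.001, -1.0]]
wrist_force: [0.2, 0.3, 0.5]
gripper_width: 0.864
gripper_force: 0.0
```

```bash
cat > nut.py <<'E'
from h import *
from scipy.optimize import minimize
np.set_printoptions(precision=4,suppress=True)
s=sense(); print(s['tcp_pos'],s['ee_rot'][:,1])
im=capture('wrist'); cv2.imwrite('pics/wrist2.png',im)
best=None
for r in trace('axle_nut','wrist'):
    m=r['mask'].astype(np.uint8); v,u=np.nonzero(m); c=np.median(im[m>0],0); print(r['confidence'],m.sum(),u.mean(),v.mean(),c)
    if c[2]>c[1]>c[0]+60 and best is None and m.sum()>300: best=m
m=cv2.morphologyEx(best,cv2.MORPH_CLOSE,np.ones((3,3)))
cs,_=cv2.findContours(m,cv2.RETR_EXTERNAL,cv2.CHAIN_APPROX_NONE); m=cv2.drawContours(np.zeros_like(m),[max(cs,key=cv2.contourArea)],-1,1,-1)
def model(p):
    a=p[2]+np.radians(30+60*np.arange(6)); R=.046/2/np.cos(np.pi/6)
    xy=np.c_[p[0]+R*np.cos(a),p[1]+R*np.sin(a)]
    P=np.r_[np.c_[xy,np.zeros(6)],np.c_[xy,np.full(6,.024)]]
    q=cv2.convexHull((project('wrist',P,s)).astype(np.float32))
    o=np.zeros((420*4,560*4),np.uint8); cv2.fillConvexPoly(o,np.round(q*4*16).astype(np.int32),255,shift=4)
    return cv2.resize(o,(560,420),interpolation=cv2.INTER_AREA)/255.
v,u=np.nonzero(m); p0=onplane('wrist',(u.mean(),v.mean()),.013,s)
f=lambda p: np.abs(model([p[0]/1e3,p[1]/1e3,np.radians(p[2])])-m).sum()
res=min((minimize(f,[p0[0]*1e3,p0[1]*1e3,t],method='Nelder-Mead',options=dict(initial_simplex=[[p0[0]*1e3,p0[1]*1e3,t],[p0[0]*1e3+4,p0[1]*1e3,t],[p0[0]*1e3,p0[1]*1e3+4,t],[p0[0]*1e3,p0[1]*1e3,t+12]])) for t in (0,20,40)),key=lambda r:r.fun)
print('nut',res.x,res.fun,m.sum(),p0)
o=im.copy(); o[np.abs(np.gradient(model([res.x[0]/1e3,res.x[1]/1e3,np.radians(res.x[2])]))).sum(0)>.3]=(255,0,0); cv2.imwrite('pics/nutfit.png',o)
E
python3 nut.py
```

```text
[ 0.5497 -0.1405  0.2417] [-1.      0.0009 -0.001 ]
0.86 1242 264.58615136876006 58.853462157809986 [130. 240.  89.]
0.76 1094 307.2961608775137 213.35191956124314 [125. 237.  82.]
0.75 1246 226.9486356340289 200.57784911717496 [240. 221. 255.]
0.58 955 281.5602094240838 136.40732984293194 [123. 247. 255.]
nut [ 546.3425 -191.5638   47.5354] 88.09019607843138 1410 [ 0.5465 -0.1916  0.013 ]
```

View pics/nutfit.png

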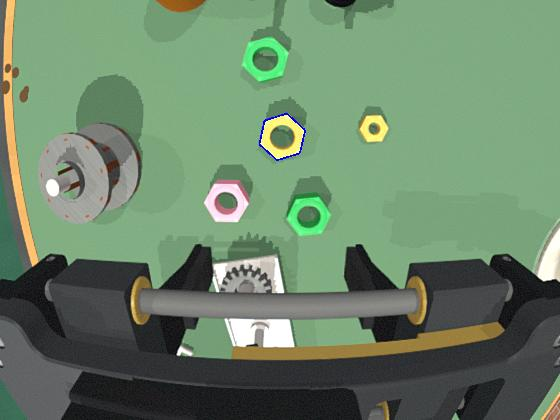

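The fitted outline matches the brass nut at pixel (281,137), giving a position of (546, -192) mm with a flat normal at 167.5°. I'll go above it, turn to that flat and refine.

>>> servo_tool(
  deltas=[
    {"tx":17,"ty":1,"tz":30,"ax":0,"ay":0,"az":0.1,"claw":75},
    {"tx":34,"ty":3,"tz":60,"ax":0,"ay":0,"az":0.2,"claw":75},
    {"tx":51.5,"ty":3.7,"tz":90,"ax":0,"ay":0,"az":0.218,"claw":75},
    {"tx":51.5,"ty":3.7,"tz":120,"ax":0,"ay":0,"az":0.218,"claw":75},
    {"tx":51.5,"ty":3.7,"tz":140,"ax":0,"ay":0,"az":0.218,"claw":75},
    {"tx":51.5,"ty":3.7,"tz":140,"ax":0,"ay":0,"az":0.218,"claw":75},
    {"tx":51.5,"ty":3.7,"tz":140,"ax":0,"ay":0,"az":0.218,"claw":75},
  ],
)

```text
time_s: 2.67
tcp_pos: [0.5467, -0.1909, 0.1004]
ee_rot: [[-0.215, -0.977, -0.002], [-0.977, 0.215, -0.0], [0.001, 0.002, -1.0]]
wrist_force: [-0.3, 0.3, 1.6]
gripper_width: 0.86
gripper_force: 0.0
```

```bash
python3 nut.py
```

```text
[ 0.5467 -0.1909  0.1004] [-0.9767  0.2146  0.0022]
0.71 3005 279.479534109817 220.43294509151414 [123. 247. 255.]
0.7 1158 224.42487046632124 323.07512953367876 [162.5 144.  223. ]
0.7 2914 224.69217570350034 110.08339052848318 [105. 201.  73.]
0.56 1108 335.456678700361 317.1741877256318 [ 65. 136.  49.]
nut [ 546.1534 -191.4759   46.5516] 107.23529411764706 3668 [ 0.5463 -0.1916  0.013 ]
```

>>> servo_tool(
  deltas=[
    {"tx":0,"ty":0,"tz":25,"ax":0,"ay":0,"az":0.015,"claw":72},
    {"tx":0,"ty":0,"tz":50,"ax":0,"ay":0,"az":0.015,"claw":72},
    {"tx":0,"ty":0,"tz":65,"ax":0,"ay":0,"az":0.015,"claw":72},
    {"tx":0,"ty":0,"tz":75,"ax":0,"ay":0,"az":0.015,"claw":72},
    {"tx":0,"ty":0,"tz":79,"ax":0,"ay":0,"az":0.015,"claw":72},
    {"tx":0,"ty":0,"tz":79,"ax":0,"ay":0,"az":0.015,"claw":72},
    {"tx":0,"ty":0,"tz":79,"ax":0,"ay":0,"az":0.015,"claw":55},
    {"tx":0,"ty":0,"tz":79,"ax":0,"ay":0,"az":0.015,"claw":40},
    {"tx":0,"ty":0,"tz":79,"ax":0,"ay":0,"az":0.015,"claw":40},
    {"tx":0,"ty":0,"tz":79,"ax":0,"ay":0,"az":0.015,"claw":40},
    {"tx":0,"ty":0,"tz":79,"ax":0,"ay":0,"az":0.015,"claw":40},
    {"tx":0,"ty":0,"tz":79,"ax":0,"ay":0,"az":0.015,"claw":40},
  ],
)

```text
time_s: 3.77
tcp_pos: [0.5462, -0.1915, 0.0227]
ee_rot: [[-0.231, -0.973, 0.0], [-0.973, 0.231, -0.0], [-0.0, -0.0, -1.0]]
wrist_force: [-1.0, 1.4, 4.0]
gripper_width: 0.529
gripper_force: 30.0
```

The nut is gripped at a 46 mm opening. I'll lift it and swing over the rack to measure.

>>> servo_tool(
  deltas=[
    {"tx":0,"ty":0,"tz":-8,"ax":0,"ay":0,"az":0,"claw":40},
    {"tx":0,"ty":0,"tz":-25,"ax":0,"ay":0,"az":0,"claw":40},
    {"tx":0,"ty":0,"tz":-50,"ax":0,"ay":0,"az":0,"claw":40},
    {"tx":0,"ty":0,"tz":-80,"ax":0,"ay":0,"az":0,"claw":40},
    {"tx":0,"ty":0,"tz":-110,"ax":0,"ay":0,"az":-0.05,"claw":40},
    {"tx":0,"ty":0,"tz":-140,"ax":0,"ay":0,"az":-0.12,"claw":40},
    {"tx":0,"ty":0,"tz":-170,"ax":0,"ay":0,"az":-0.18,"claw":40},
    {"tx":0,"ty":0,"tz":-195,"ax":0,"ay":0,"az":-0.233,"claw":40},
    {"tx":0,"ty":0,"tz":-205,"ax":0,"ay":0,"az":-0.233,"claw":40},
    {"tx":0,"ty":0,"tz":-205,"ax":0,"ay":0,"az":-0.233,"claw":40},
  ],
)

```text
time_s: 4.6
tcp_pos: [0.5474, -0.1916, 0.2301]
ee_rot: [[-0.001, -1.0, 0.006], [-1.0, 0.001, -0.001], [0.001, -0.006, -1.0]]
wrist_force: [0.4, 0.1, -2.1]
gripper_width: 0.524
gripper_force: 30.0
```

>>> servo_tool(
  deltas=[
    {"tx":-15,"ty":-3,"tz":0,"ax":0,"ay":0,"az":0,"claw":40},
    {"tx":-40,"ty":-6,"tz":0,"ax":0,"ay":0,"az":0,"claw":40},
    {"tx":-70,"ty":-10,"tz":0,"ax":0,"ay":0,"az":0,"claw":40},
    {"tx":-105,"ty":-15,"tz":0,"ax":0,"ay":0,"az":0,"claw":40},
    {"tx":-140,"ty":-20,"tz":0,"ax":0,"ay":0,"az":0,"claw":40},
    {"tx":-175,"ty":-25,"tz":0,"ax":0,"ay":0,"az":0,"claw":40},
    {"tx":-210,"ty":-30,"tz":0,"ax":0,"ay":0,"az":0,"claw":40},
    {"tx":-245,"ty":-35,"tz":0,"ax":0,"ay":0,"az":0,"claw":40},
    {"tx":-275,"ty":-40,"tz":0,"ax":0,"ay":0,"az":0,"claw":40},
    {"tx":-290,"ty":-40,"tz":0,"ax":0,"ay":0,"az":0,"claw":40},
    {"tx":-290,"ty":-40,"tz":0,"ax":0,"ay":0,"az":0,"claw":40},
    {"tx":-290,"ty":-40,"tz":0,"ax":0,"ay":0,"az":0,"claw":40},
  ],
)

```text
time_s: 5.6
tcp_pos: [0.5851, 0.0989, 0.225]
ee_rot: [[0.0, -1.0, -0.004], [-1.0, -0.0, -0.001], [0.001, 0.004, -1.0]]
wrist_force: [-0.6, -0.1, -1.7]
gripper_width: 0.529
gripper_force: 30.0
```

```bash
python3 - <<'E'
from h import *
np.set_printoptions(precision=4,suppress=True)
s=sense(); print(s['tcp_pos'],s['gripper_width'],s['wrist_force'])
im=capture('wrist'); cv2.imwrite('pics/wrist3.png',im); np.save('s3.npy',s,allow_pickle=True)
for l in ['gear','rack','rack_grip']:
    for r in trace(l,'wrist')[:2]:
        m=r['mask']; v,u=np.nonzero(m); print(l,r['confidence'],m.sum(),u.mean(),v.mean(),u.min(),u.max(),v.min(),v.max())
        if r['confidence']>.5: np.save(f'm_{l}.npy',m)
E
```

```text
[0.5851 0.0989 0.225 ] 0.5292405631265306 [-0.6347 -0.0746 -1.6523]
gear 0.69 2299 271.538929969552 91.88908220965637 239 304 60 124
rack 0.59 11407 283.7392828964671 157.76163759095292 226 333 61 264
rack_grip 0.89 11188 283.7407937075438 158.22273864855202 227 333 61 264
rack_grip 0.19 2090 271.0564593301435 91.69473684210526 240 303 60 123
```

View pics/wrist3.png

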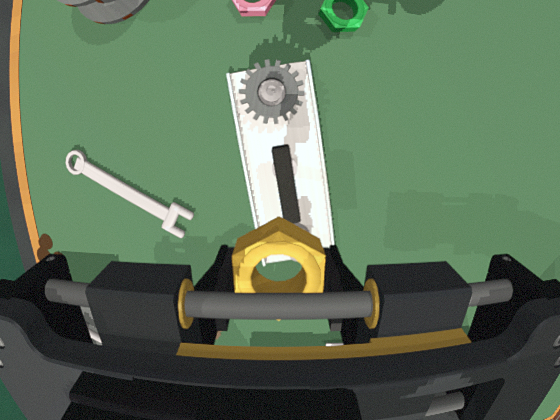

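The gear is at (271,92), the grip bar runs from (282,147) to (292,221), and the held nut hides the empty post. I'll fit the rack pose.

```bash
cat > rack.py <<'E'
from h import *
from scipy.optimize import minimize
np.set_printoptions(precision=4,suppress=True)
s=np.load('s3.npy',allow_pickle=True).item(); im=cv2.imread('pics/wrist3.png')
mg=np.load('m_gear.npy').astype(float)
roi=np.zeros(im.shape[:2]); roi[138:228,262:312]=1
mb=((im.max(2)<75)*roi).astype(np.uint8); n,l,st,_=cv2.connectedComponentsWithStats(mb); mb=(l==1+np.argmax(st[1:,4])).astype(float)
print('bar px',mb.sum(), 'gear px',mg.sum())
a=np.linspace(0,2*np.pi,40)
circ=lambda x,r,z: np.c_[x+r*np.cos(a),r*np.sin(a),np.full(40,z)]
box=np.array([[x,y,z] for x in(-.035,.035) for y in(-.008,.008) for z in(.078,.096)])
def place(P,p):
    c,d=np.cos(p[2]),np.sin(p[2]); return np.c_[p[0]+c*P[:,0]-d*P[:,1],p[1]+d*P[:,0]+c*P[:,1],P[:,2]]
def fill(P):
    q=cv2.convexHull(project('wrist',P,s).astype(np.float32)); o=np.zeros((1680,2240),np.uint8)
    cv2.fillConvexPoly(o,np.round(q*64).astype(np.int32),255,shift=4); return cv2.resize(o,(560,420),interpolation=cv2.INTER_AREA)/255.
gear=np.r_[circ(-.085,.0315,.022),circ(-.085,.0315,.04)]
U=lambda p: np.array([p[0]/1e3,p[1]/1e3,np.radians(p[2])])
def f(p,w=(1,1)):
    q=U(p); return w[0]*np.abs(fill(place(gear,q))-mg).sum()+w[1]*np.abs(fill(place(box,q))-mb).sum()
def fit(w):
    x0=np.array([585,85,88.]); return minimize(f,x0,args=(w,),method='Nelder-Mead',options=dict(initial_simplex=x0+np.array([[0,0,0],[12,0,0],[0,12,0],[0,0,8]])))
r=fit((1,1)); print(r.x,r.fun,'sep gear/bar costs',f(r.x,(1,0)),f(r.x,(0,1)))
r2=fit((0,1)); print('bar only',r2.x,r2.fun)
q=U(r.x); print('post',place(np.array([[.085,0,.022]]),q),'grip',place(np.array([[0,0,.087]]),q),'gear',place(np.array([[-.085,0,.022]]),q))
o=cv2.resize(im,(1120,840))
for P in (gear[40:],circ(-.085,.010,.052),box[[0,2,6,4,0]],box[[1,3,7,5,1]],circ(.085,.018,.022),np.array([[x,y,.012] for x,y in((-.115,-.045),(.115,-.045),(.115,.045),(-.115,.045),(-.115,-.045))])):
    cv2.polylines(o,[np.round(project('wrist',place(P,q),s)*2+.5).astype(np.int32)],False,(0,0,255),1)
cv2.imwrite('pics/rackfit.png',o[60:660,350:800])
E
python3 rack.py
```

```text
bar px 1249.0 gear px 2299.0
[577.6144  83.2086  99.1682] 1226.6392156862744 sep gear/bar costs 974.0117647058823 252.62745098039215
bar only [577.8097  83.0433  99.8958] 252.36078431372547
post [[0.5641 0.1671 0.022 ]] grip [[0.5776 0.0832 0.087 ]] gear [[ 0.5912 -0.0007  0.022 ]]
```

View pics/rackfit.png

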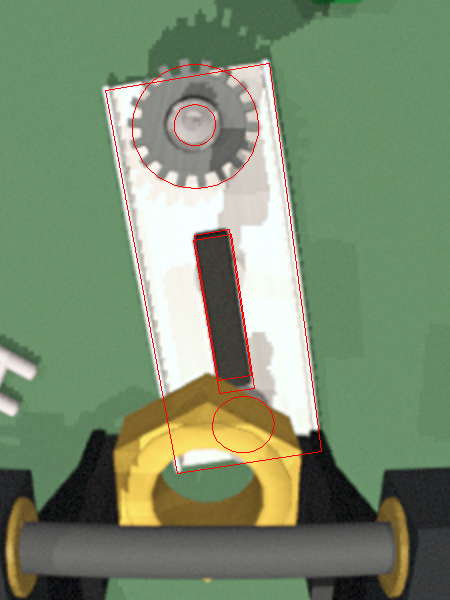

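The fit is plausible but the post is hidden. I'll move further along +y and turn to match the rack yaw, so the post itself shows.

>>> servo_tool(
  deltas=[
    {"tx":-15,"ty":0,"tz":0,"ax":0,"ay":0,"az":-0.05,"claw":40},
    {"tx":-40,"ty":0,"tz":0,"ax":0,"ay":0,"az":-0.1,"claw":40},
    {"tx":-70,"ty":0,"tz":0,"ax":0,"ay":0,"az":-0.16,"claw":40},
    {"tx":-90,"ty":0,"tz":0,"ax":0,"ay":0,"az":-0.16,"claw":40},
    {"tx":-100,"ty":0,"tz":0,"ax":0,"ay":0,"az":-0.16,"claw":40},
    {"tx":-100,"ty":0,"tz":0,"ax":0,"ay":0,"az":-0.16,"claw":40},
    {"tx":-100,"ty":0,"tz":0,"ax":0,"ay":0,"az":-0.16,"claw":40},
    {"tx":-100,"ty":0,"tz":0,"ax":0,"ay":0,"az":-0.16,"claw":40},
  ],
)

```text
time_s: 6.47
tcp_pos: [0.5862, 0.1972, 0.2272]
ee_rot: [[0.158, -0.987, -0.001], [-0.987, -0.158, -0.0], [0.0, 0.001, -1.0]]
wrist_force: [-0.2, 0.7, -1.5]
gripper_width: 0.529
gripper_force: 30.0
```

```bash
python3 - <<'E'
from h import *
np.set_printoptions(precision=4,suppress=True)
s=sense(); print(s['tcp_pos'],s['ee_rot'],s['gripper_width'])
im=capture('wrist'); cv2.imwrite('pics/wrist4.png',im); np.save('s4.npy',s,allow_pickle=True)
o=cv2.resize(im[0:260,180:400],None,fx=2.3,fy=2.3,interpolation=cv2.INTER_CUBIC)
cv2.imwrite('pics/w4c.png',o)
capture('side')
for z,uv in ((.06,None),): pass
q=np.array([.5776,.0832]);c,d=np.cos(np.radians(99.2)),np.sin(np.radians(99.2))
for x,z in((-.085,.06),(-.085,.04),(0,.096),(.085,.06),(.085,.022)): print(x,z,project('wrist',[[q[0]+c*x,q[1]+d*x,z]],s))
E
```

```text
[0.5862 0.1972 0.2272] [[ 0.1579 -0.9875 -0.0005]
 [-0.9875 -0.1579 -0.0005]
 [ 0.0004  0.0006 -1.    ]] 0.5294487667399429
-0.085 0.06 [[306.3922  -4.1532]]
-0.085 0.04 [[304.7662   2.0483]]
0 0.096 [[310.6615  76.4171]]
0.085 0.06 [[306.1072 167.6584]]
0.085 0.022 [[303.2012 161.203 ]]
```

View pics/w4c.png

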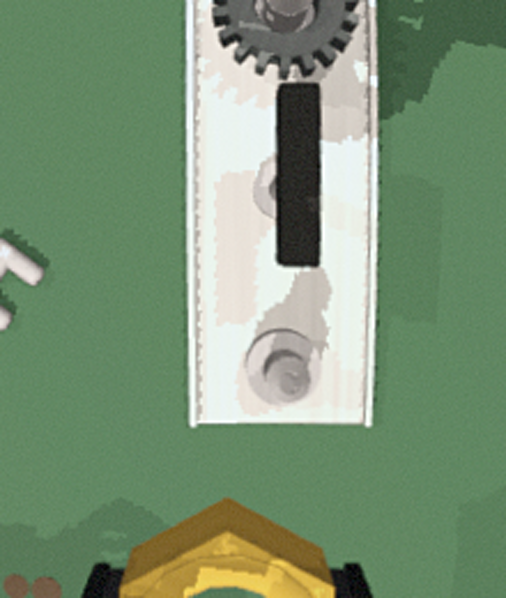

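The post tip shows at full-image (307,164), its shoulder centre at (303,159) and the bar centre at (310,76). The rack is aligned with the tool.

```bash
python3 - <<'E'
from h import *
np.set_printoptions(precision=4,suppress=True)
s=np.load('s4.npy',allow_pickle=True).item()
for n,uv,z in(('tip',(307,164.3),.06),('shoulder',(303,159.1),.022),('bar',(309.8,76.1),.096)): print(n,onplane('wrist',uv,z,s))
# side / scene check
import itertools
for cam in('side','scene'):
    im=capture(cam); P=project(cam,[[.5641,.1665,.06]])[0]; print(cam,P)
    u,v=np.round(P).astype(int); cv2.imwrite(f'pics/{cam}_post.png',cv2.resize(im[v-45:v+45,u-60:u+60],None,fx=5,fy=5,interpolation=cv2.INTER_CUBIC))
a=cv2.imread('pics/side_post.png');b=cv2.imread('pics/scene_post.png')
cv2.imwrite('pics/ab.png',cv2.resize(np.hstack([a,b]),(800,300)))
E
```

```text
tip [0.5637 0.1637 0.06  ]
shoulder [0.5646 0.1649 0.022 ]
bar [0.5784 0.0831 0.096 ]
side [266.1837 201.1935]
scene [290.4428 220.9028]
```

View pics/ab.png

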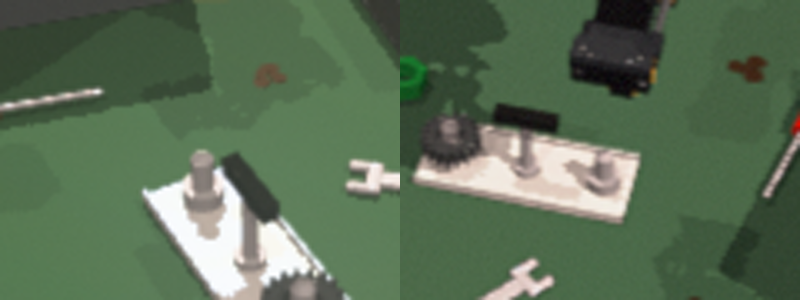

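The side and scene views agree to about 1 px, putting the post at (0.564, 0.165). I'll move to hover above it.

>>> servo_tool(
  deltas=[
    {"tx":10,"ty":9,"tz":0,"ax":0,"ay":0,"az":0,"claw":40},
    {"tx":20,"ty":18,"tz":15,"ax":0,"ay":0,"az":0,"claw":40},
    {"tx":28.5,"ty":27,"tz":40,"ax":0,"ay":0,"az":0,"claw":40},
    {"tx":28.5,"ty":27,"tz":70,"ax":0,"ay":0,"az":0,"claw":40},
    {"tx":28.5,"ty":27,"tz":100,"ax":0,"ay":0,"az":0,"claw":40},
    {"tx":28.5,"ty":27,"tz":120,"ax":0,"ay":0,"az":0,"claw":40},
    {"tx":28.5,"ty":27,"tz":132,"ax":0,"ay":0,"az":0,"claw":40},
    {"tx":28.5,"ty":27,"tz":132,"ax":0,"ay":0,"az":0,"claw":40},
    {"tx":28.5,"ty":27,"tz":132,"ax":0,"ay":0,"az":0,"claw":40},
    {"tx":28.5,"ty":27,"tz":132,"ax":0,"ay":0,"az":0,"claw":40},
  ],
)

```text
time_s: 7.5
tcp_pos: [0.5652, 0.1663, 0.0965]
ee_rot: [[0.159, -0.987, 0.002], [-0.987, -0.159, 0.001], [-0.0, -0.002, -1.0]]
wrist_force: [0.6, -0.5, -1.6]
gripper_width: 0.523
gripper_force: 30.0
```

```bash
python3 - <<'E'
from h import *
np.set_printoptions(precision=4,suppress=True)
s=sense(); print(s['tcp_pos'],s['ee_rot'][:,2],s['gripper_width'])
t=s['tcp_pos']; out=[]
for cam in('side','scene','wrist'):
    im=capture(cam); P=project(cam,[[t[0],t[1],.068]],s)[0]; 
    ax=np.round(project(cam,[[.564,.165,.06],[.564,.165,.022],[t[0],t[1],t[2]-.0225],[t[0],t[1],t[2]+.0015]],s)); print(cam,ax.tolist())
    k=1 if cam=='wrist' else 2
    u,v=np.round(P).astype(int); w,h=40*k,45*k
    c=im[max(v-h,0):v+h,u-w:u+w]; out.append(cv2.resize(c,(400,450),interpolation=cv2.INTER_CUBIC) if cam!='wrist' else im)
cv2.imwrite('pics/hov.png',np.hstack(out[:2])); cv2.imwrite('pics/hovw.png',out[2])
E
```

```text
[0.5652 0.1663 0.0965] [ 0.0023  0.0008 -1.    ] 0.5234355518298932
side [[266.0, 202.0], [267.0, 211.0], [266.0, 197.0], [266.0, 191.0]]
scene [[290.0, 221.0], [290.0, 228.0], [290.0, 218.0], [291.0, 214.0]]
wrist [[282.0, 248.0], [281.0, 226.0], [279.0, 260.0], [279.0, 281.0]]
```

View pics/hov.png

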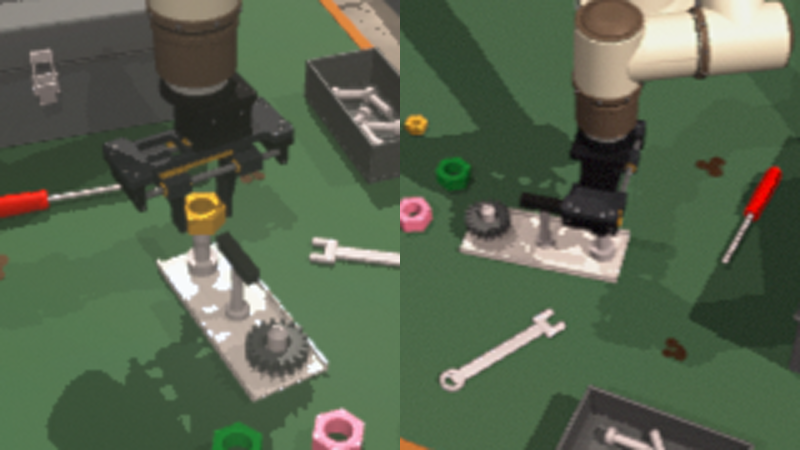

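In the side view the nut sits over the post to about 1 mm. I'll lower it onto the taper and watch the force.

>>> servo_tool(
  deltas=[
    {"tx":0.5,"ty":0.8,"tz":6,"ax":0,"ay":0,"az":0,"claw":40},
    {"tx":0.5,"ty":0.8,"tz":12,"ax":0,"ay":0,"az":0,"claw":40},
    {"tx":0.5,"ty":0.8,"tz":18,"ax":0,"ay":0,"az":0,"claw":40},
    {"tx":0.5,"ty":0.8,"tz":24,"ax":0,"ay":0,"az":0,"claw":40},
    {"tx":0.5,"ty":0.8,"tz":28,"ax":0,"ay":0,"az":0,"claw":40},
    {"tx":0.5,"ty":0.8,"tz":28,"ax":0,"ay":0,"az":0,"claw":40},
    {"tx":0.5,"ty":0.8,"tz":28,"ax":0,"ay":0,"az":0,"claw":40},
  ],
)

```text
time_s: 8.23
tcp_pos: [0.5634, 0.1654, 0.0668]
ee_rot: [[0.159, -0.987, -0.001], [-0.987, -0.159, -0.001], [0.0, 0.001, -1.0]]
wrist_force: [0.1, -0.1, -1.8]
gripper_width: 0.528
gripper_force: 30.0
```

```bash
python3 - <<'E'
from h import *
np.set_printoptions(precision=4,suppress=True)
s=sense(); print(s['tcp_pos'],s['wrist_force'],s['gripper_width'])
a=capture('side')[160:235,226:306]; b=capture('wrist')[160:310,200:360]
cv2.imwrite('pics/ins.png',np.hstack([cv2.resize(a,(400,375)),cv2.resize(b,(400,375))]))
E
```

```text
[0.5634 0.1654 0.0668] [ 0.1109 -0.1411 -1.75  ] 0.528377854708886
```

View pics/ins.png

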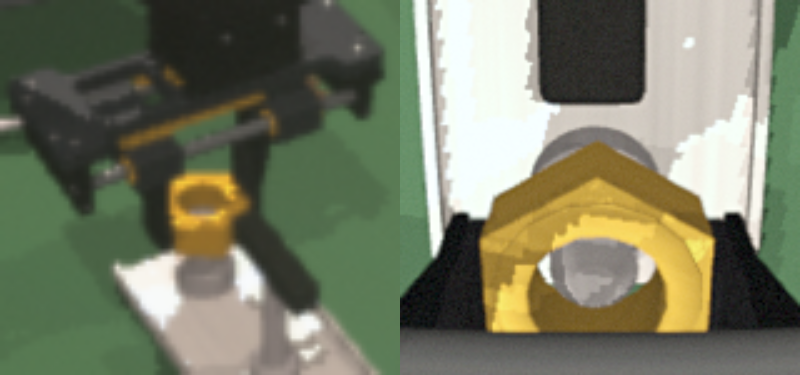

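The post tip is inside the bore and there is no contact force. I'll lower to the shoulder.

>>> servo_tool(
  deltas=[
    {"tx":0,"ty":0,"tz":5,"ax":0,"ay":0,"az":0,"claw":40},
    {"tx":0,"ty":0,"tz":10,"ax":0,"ay":0,"az":0,"claw":40},
    {"tx":0,"ty":0,"tz":15,"ax":0,"ay":0,"az":0,"claw":40},
    {"tx":0,"ty":0,"tz":19,"ax":0,"ay":0,"az":0,"claw":40},
    {"tx":0,"ty":0,"tz":21.5,"ax":0,"ay":0,"az":0,"claw":40},
    {"tx":0,"ty":0,"tz":21.5,"ax":0,"ay":0,"az":0,"claw":40},
    {"tx":0,"ty":0,"tz":21.5,"ax":0,"ay":0,"az":0,"claw":40},
  ],
)

```text
time_s: 8.92
tcp_pos: [0.5635, 0.1655, 0.0456]
ee_rot: [[0.159, -0.987, -0.0], [-0.987, -0.159, -0.0], [0.0, 0.0, -1.0]]
wrist_force: [0.3, -0.4, -2.0]
gripper_width: 0.524
gripper_force: 30.0
```

>>> servo_tool(
  deltas=[
    {"tx":0,"ty":0,"tz":0.7,"ax":0,"ay":0,"az":0,"claw":40},
    {"tx":0,"ty":0,"tz":1.2,"ax":0,"ay":0,"az":0,"claw":40},
    {"tx":0,"ty":0,"tz":1.2,"ax":0,"ay":0,"az":0,"claw":40},
  ],
)

```text
time_s: 9.17
tcp_pos: [0.5636, 0.1655, 0.0447]
ee_rot: [[0.159, -0.987, 0.0], [-0.987, -0.159, 0.0], [-0.0, -0.0, -1.0]]
wrist_force: [-0.2, 0.7, -0.8]
gripper_width: 0.531
gripper_force: 30.0
```

The weight is beginning to come off, so the nut is touching the shoulder. I'll release it and rise.

>>> servo_tool(
  deltas=[
    {"tx":0,"ty":0,"tz":0,"ax":0,"ay":0,"az":0,"claw":50},
    {"tx":0,"ty":0,"tz":0,"ax":0,"ay":0,"az":0,"claw":62},
    {"tx":0,"ty":0,"tz":0,"ax":0,"ay":0,"az":0,"claw":70},
    {"tx":0,"ty":0,"tz":0,"ax":0,"ay":0,"az":0,"claw":70},
    {"tx":0,"ty":0,"tz":0,"ax":0,"ay":0,"az":0,"claw":70},
    {"tx":0,"ty":0,"tz":-8,"ax":0,"ay":0,"az":0,"claw":70},
    {"tx":0,"ty":0,"tz":-25,"ax":0,"ay":0,"az":0,"claw":70},
    {"tx":0,"ty":0,"tz":-50,"ax":0,"ay":0,"az":0,"claw":70},
    {"tx":0,"ty":0,"tz":-80,"ax":0,"ay":0,"az":0,"claw":70},
    {"tx":0,"ty":0,"tz":-110,"ax":0,"ay":0,"az":0,"claw":70},
    {"tx":0,"ty":0,"tz":-130,"ax":0,"ay":0,"az":0,"claw":70},
    {"tx":0,"ty":0,"tz":-130,"ax":0,"ay":0,"az":0,"claw":70},
  ],
)

```text
time_s: 10.17
tcp_pos: [0.5662, 0.1666, 0.1809]
ee_rot: [[0.16, -0.987, 0.011], [-0.987, -0.16, 0.005], [-0.003, -0.011, -1.0]]
wrist_force: [0.2, 0.2, 0.8]
gripper_width: 0.8
gripper_force: 0.0
```

```bash
python3 - <<'E'
from h import *
np.set_printoptions(precision=4,suppress=True)
s=sense(); print(s['time_s'],s['tcp_pos'],s['ee_rot'][:,0],s['wrist_force'],s['gripper_width'])
im=capture('wrist'); np.save('s5.npy',s,allow_pickle=True); cv2.imwrite('pics/w5.png',im)
roi=np.zeros(im.shape[:2],np.uint8); roi[20:285,260:350]=1
mb=((im.max(2)<75)*roi).astype(np.uint8); n,l,st,ce=cv2.connectedComponentsWithStats(mb)
for i in range(1,n):
    if st[i,4]>200: print(st[i],ce[i],onplane('wrist',ce[i],.096,s))
a=capture('side')[150:250,216:346]
cv2.imwrite('pics/seat.png',np.hstack([cv2.resize(a,(400,308)),cv2.resize(im[0:308,90:490],(400,308))]))
E
```

```text
10.1667 [0.5662 0.1666 0.1809] [ 0.1604 -0.987  -0.0028] [0.2136 0.1821 0.776 ] 0.799946459861848
[ 273   58   21   96 2012] [283.  105.5] [0.5782 0.0818 0.096 ]
[340 247  10  38 343] [344.9534 266.0554] [0.5087 0.1956 0.096 ]
```

View pics/seat.png

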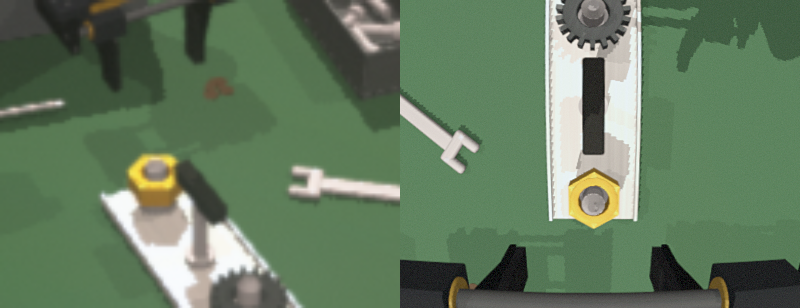

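The nut is seated flat on the shoulder with the post tip through it (crop at (595,203)). The bar is centred at (0.578, 0.083). I'll move over the grip.

>>> servo_tool(
  deltas=[
    {"tx":20,"ty":0,"tz":0,"ax":0,"ay":0,"az":0,"claw":60},
    {"tx":45,"ty":-0.5,"tz":0,"ax":0,"ay":0,"az":0,"claw":60},
    {"tx":70,"ty":-0.7,"tz":0,"ax":0,"ay":0,"az":0,"claw":60},
    {"tx":84,"ty":-0.7,"tz":10,"ax":0,"ay":0,"az":0,"claw":60},
    {"tx":84,"ty":-0.7,"tz":30,"ax":0,"ay":0,"az":0,"claw":60},
    {"tx":84,"ty":-0.7,"tz":40,"ax":0,"ay":0,"az":0,"claw":60},
    {"tx":84,"ty":-0.7,"tz":40,"ax":0,"ay":0,"az":0,"claw":60},
    {"tx":84,"ty":-0.7,"tz":40,"ax":0,"ay":0,"az":0,"claw":60},
  ],
)

```text
time_s: 10.93
tcp_pos: [0.5769, 0.0827, 0.1332]
ee_rot: [[0.16, -0.987, -0.003], [-0.987, -0.16, -0.001], [0.001, 0.003, -1.0]]
wrist_force: [0.1, 0.2, 0.1]
gripper_width: 0.688
gripper_force: 0.0
```

```bash
python3 - <<'E'
from h import *
np.set_printoptions(precision=4,suppress=True)
s=sense(); print(s['time_s'],s['tcp_pos'],s['ee_rot'][:,0],s['gripper_width'])
im=capture('wrist'); cv2.imwrite('pics/w6.png',im)
roi=np.zeros(im.shape[:2],np.uint8); roi[120:288,235:325]=1
mb=((im.max(2)<75)*roi).astype(np.uint8); n,l,st,ce=cv2.connectedComponentsWithStats(mb)
for i in range(1,n):
    if st[i,4]>200: print(st[i],ce[i],onplane('wrist',ce[i],.096,s))
print(project('wrist',[[*s['tcp_pos'][:2],.096]],s))
E
```

```text
10.9333 [0.5769 0.0827 0.1332] [ 0.1599 -0.9871  0.0009] 0.6876457706658451
[ 263  187   27  101 2459] [276.4274 236.9057] [0.5798 0.0748 0.096 ]
[[278.9362 249.2906]]
```

>>> servo_tool(
  deltas=[
    {"tx":0,"ty":-0.8,"tz":15,"ax":0,"ay":0,"az":0,"claw":60},
    {"tx":0,"ty":-0.8,"tz":30,"ax":0,"ay":0,"az":0,"claw":60},
    {"tx":0,"ty":-0.8,"tz":42,"ax":0,"ay":0,"az":0,"claw":60},
    {"tx":0,"ty":-0.8,"tz":47,"ax":0,"ay":0,"az":0,"claw":60},
    {"tx":0,"ty":-0.8,"tz":47,"ax":0,"ay":0,"az":0,"claw":45},
    {"tx":0,"ty":-0.8,"tz":47,"ax":0,"ay":0,"az":0,"claw":30},
    {"tx":0,"ty":-0.8,"tz":47,"ax":0,"ay":0,"az":0,"claw":22},
    {"tx":0,"ty":-0.8,"tz":47,"ax":0,"ay":0,"az":0,"claw":17},
    {"tx":0,"ty":-0.8,"tz":47,"ax":0,"ay":0,"az":0,"claw":10},
    {"tx":0,"ty":-0.8,"tz":47,"ax":0,"ay":0,"az":0,"claw":5},
    {"tx":0,"ty":-0.8,"tz":47,"ax":0,"ay":0,"az":0,"claw":5},
    {"tx":0,"ty":-0.8,"tz":47,"ax":0,"ay":0,"az":0,"claw":5},
  ],
)

```text
time_s: 11.98
tcp_pos: [0.5778, 0.0826, 0.0876]
ee_rot: [[0.159, -0.987, -0.001], [-0.987, -0.159, -0.0], [0.0, 0.001, -1.0]]
wrist_force: [-0.9, 0.6, 5.0]
gripper_width: 0.178
gripper_force: 30.0
```

The T grip is held at about 15.5 mm. I'll lift gently.

>>> servo_tool(
  deltas=[
    {"tx":0,"ty":0,"tz":-1,"ax":0,"ay":0,"az":0,"claw":5},
    {"tx":0,"ty":0,"tz":-3,"ax":0,"ay":0,"az":0,"claw":5},
    {"tx":0,"ty":0,"tz":-7,"ax":0,"ay":0,"az":0,"claw":5},
    {"tx":0,"ty":0,"tz":-13,"ax":0,"ay":0,"az":0,"claw":5},
    {"tx":0,"ty":0,"tz":-20,"ax":0,"ay":0,"az":0,"claw":5},
    {"tx":0,"ty":0,"tz":-27,"ax":0,"ay":0,"az":0,"claw":5},
    {"tx":0,"ty":0,"tz":-34,"ax":0,"ay":0,"az":0,"claw":5},
    {"tx":0,"ty":0,"tz":-41,"ax":0,"ay":0,"az":0,"claw":5},
    {"tx":0,"ty":0,"tz":-48,"ax":0,"ay":0,"az":0,"claw":5},
    {"tx":0,"ty":0,"tz":-54,"ax":0,"ay":0,"az":0,"claw":5},
    {"tx":0,"ty":0,"tz":-58,"ax":0,"ay":0,"az":0,"claw":5},
    {"tx":0,"ty":0,"tz":-60,"ax":0,"ay":0,"az":0,"claw":5},
  ],
)

```text
time_s: 12.98
tcp_pos: [0.5786, 0.0829, 0.1485]
ee_rot: [[0.159, -0.987, 0.001], [-0.987, -0.159, 0.001], [-0.0, -0.001, -1.0]]
wrist_force: [0.2, 0.3, -7.8]
gripper_width: 0.183
gripper_force: 30.0
```

>>> servo_tool(
  deltas=[
    {"tx":0,"ty":0,"tz":-4,"ax":0,"ay":0,"az":0,"claw":5},
    {"tx":0,"ty":0,"tz":-11,"ax":0,"ay":0,"az":0,"claw":5},
    {"tx":0,"ty":0,"tz":-18,"ax":0,"ay":0,"az":0,"claw":5},
    {"tx":0,"ty":0,"tz":-26,"ax":0,"ay":0,"az":0,"claw":5},
    {"tx":0,"ty":0,"tz":-34,"ax":0,"ay":0,"az":0,"claw":5},
    {"tx":0,"ty":0,"tz":-42,"ax":0,"ay":0,"az":0,"claw":5},
    {"tx":0,"ty":0,"tz":-49,"ax":0,"ay":0,"az":0,"claw":5},
    {"tx":0,"ty":0,"tz":-55,"ax":0,"ay":0,"az":0,"claw":5},
    {"tx":0,"ty":0,"tz":-59,"ax":0,"ay":0,"az":0,"claw":5},
    {"tx":0,"ty":0,"tz":-60,"ax":0,"ay":0,"az":0,"claw":5},
    {"tx":0,"ty":0,"tz":-60,"ax":0,"ay":0,"az":0,"claw":5},
    {"tx":0,"ty":0,"tz":-60,"ax":0,"ay":0,"az":0,"claw":5},
  ],
)

```text
time_s: 13.98
tcp_pos: [0.578, 0.0827, 0.2071]
ee_rot: [[0.159, -0.987, -0.001], [-0.987, -0.159, -0.0], [-0.0, 0.001, -1.0]]
wrist_force: [-0.7, -0.4, -7.7]
gripper_width: 0.177
gripper_force: 30.0
```

>>> servo_tool(
  deltas=[
    {"tx":0,"ty":0,"tz":0,"ax":0,"ay":0,"az":0,"claw":5},
    {"tx":0,"ty":0,"tz":0,"ax":0,"ay":0,"az":0,"claw":5},
    {"tx":0,"ty":0,"tz":0,"ax":0,"ay":0,"az":0,"claw":5},
    {"tx":0,"ty":0,"tz":0,"ax":0,"ay":0,"az":0,"claw":5},
    {"tx":0,"ty":0,"tz":0,"ax":0,"ay":0,"az":0,"claw":5},
    {"tx":0,"ty":0,"tz":0,"ax":0,"ay":0,"az":0,"claw":5},
  ],
)

```text
time_s: 14.48
tcp_pos: [0.5783, 0.0828, 0.2075]
ee_rot: [[0.159, -0.987, -0.0], [-0.987, -0.159, -0.0], [0.0, 0.0, -1.0]]
wrist_force: [-0.0, 0.6, -7.6]
gripper_width: 0.175
gripper_force: 30.0
```

```bash
python3 - <<'E'
from h import *
np.set_printoptions(precision=4,suppress=True)
s=sense(); print(s['time_s'],s['tcp_pos'],s['wrist_force'],s['moment'],s['gripper_width'],s['gripper_force'],s['joint_velocities'])
a=capture('side'); b=capture('wrist')
cv2.imwrite('pics/lift.png',np.hstack([cv2.resize(a[80:290,150:400],(400,336)),b[0:336,80:480]]))
E
```

```text
14.4833 [0.5783 0.0828 0.2075] [-0.0081  0.5835 -7.5573] [-0.0576 -0.0084  0.0198] 0.17480924445612053 29.998050034046173 [-0.0917 -0.0121  0.0587 -0.1161  0.045  -0.0437]
```

View pics/lift.png

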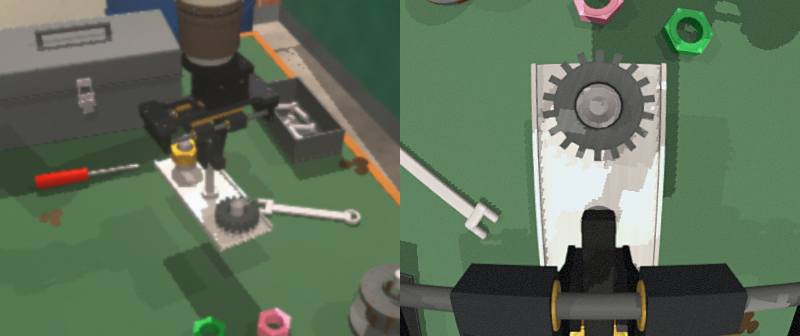

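The rack is about 120 mm up and level. The load is 7.6 N, which is the rack, nut and gear together, and both parts are seated. I'll hand it in.

```bash
python3 -c "
from station import *
print(finish_job()); s=sense(); print(s['time_s'],s['tcp_pos'],s['wrist_force'],s['gripper_force'])"
```

```text
the job is handed in; nothing more can be done
None
the job is handed in; nothing more can be done
```

The job is handed in, though no verdict came back: the axle nut is seated on the empty post and let go, and the rack is held by its T grip about 12 cm up, level and steady, with nut and gear seated; I viewed 12 pictures, over the limit of 10.

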